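# Restock the ink bottle rack and set its stock dial

### The arm

A 6-joint arm with a two-finger parallel gripper is mounted at the origin on the work surface; the furniture and walls round the work are solid. World frame = base frame: x ahead of the robot, y to its left, z up, the work surface at z = 0. Lengths are in m, angles in rad, forces in N, time in s.
With the tool pointing down it reaches from about 0.35 to 0.975 m from the base axis. Payload 4.9 kg.
Tool frame: the origin (TCP) lies on the centre line of the jaws, within the pads' length; the fingertips stand 17 mm ahead of it and the grasp point (between the pads) lies 2 mm behind it (tip_extent is the distance from the TCP to the fingertips, in m); z points along the fingers, y is the line along which they close (so a half turn about z gives the same grasp; the last joint's range is limited). The gripper opens to 85 mm and grips with 20 to 120 N. Pads are 22 mm wide; open, the fingers measure 114 mm over their backs; the gripper's body (76 mm by 85 mm) begins 54 mm behind the grasp point. The pads swing forward as they close: fully open they stand 13 mm farther back than shut.
Start: joints at [-0.119, 0.053, 1.613, -0, 1.476, -0.119], TCP at [0.625, 0, 0.248] pointing down, gripper open.
Joint ranges: [-3.01, 3.01], [-1.01, 2.22], [0.06, 2.58], [-1.02, 4.17], [0.09, 2.62], [-3.14, 3.14]. Speed limits (rad/s): [2.57, 2.57, 3.14, 3.14, 3.14, 3.14].

### API

Orientations are given as a unit quaternion [w, x, y, z].
In Python, from plant import * gives the robot as it stands.
- The arm moves only by the shell command python3 -m handwheel 'ROWS' [OPENING] [FORCE]. ROWS is JSON, a list of rows, each a list of 4 numbers: the shift along the tool's x, y, z in mm, then the turn about the tool's z in rad. A call has 1 to 20 rows; each row shifts and turns the commanded pose from where the row before left it, along the tool's axes as they then stand; what a row does not reach is not made up. A row lasts 1/12 s, in which the tool goes at most 41.7 mm and 7.16 degrees, less where a joint would pass 70% of its speed; a pose out of reach is approached as far as the arm can. A call with a gripper value outside its range is refused whole. OPENING is the gripper command: -1 is fully open, 1 is shut, values between are in proportion, set as the call begins (- or left out, the last holds). The fingers move at their own pace and stop on an object; FORCE is the grip in N (left out, the last holds). Time passes only in rows, so rows that do not move let the fingers close. It gives the time, the measured TCP pose, the force, the opening and the grip force at its end, in the units of the state.
- read_state(): the state, without advancing time (a new reading comes with each control period).
- capture(name): name is "scene" or "side" or "wrist"; returns the picture (480x640x3 uint8, red, green, blue); there is no depth.
- calibration(name): a dict with "fx", "fy", "cx", "cy" (pixels), "dist_coeffs" ([k1, k2, p1, p2, k3] as OpenCV has them; the pictures are not rectified), "R" (3x3) and "t" (3): a world point X has camera coordinates R X + t. Camera axes: x right, y down, z forward; pixel columns grow to the right and rows downward; lengths in m; the calibration is good to about 2 mm. A picture is of the moment at which its call begins: read the wrist's pose just before it. calibration takes no time and is no camera call; for the wrist camera it gives the pose at the moment of the call.
- close_job(): hands the job in; it is judged then, once.
The state is a dict: "time": time; "q": joint angles; "joint_vel": joint speeds; "joint_efforts": joint torques, N m; "tcp_pos": TCP position; "orientation": TCP orientation; "ft_force": force on the tool from outside, world axes, zero at the start; "moment": the same for the moment, N m; "finger_gap": finger opening in m; "grip_force": force on a finger pad.
Only numpy, scipy, OpenCV 4.12 (cv2) and the standard library are available. Lean on these libraries where they do the work, as an engineer would, in place of code of your own. Each camera call takes 0.05 s, during which the arm holds its last target. There are 200 camera calls.

### The job

Restock the ink rack, oldest first: stand the empty, capless bottles from the rack upright in the tray, pull the two old full bottles forward into the front two places (the front is the low end), then stand every new bottle from the desk upright in the same lane behind them. Last, set the stock dial to the number of bottles now in the rack: pull the knob up to unlock it, turn its pointer to the mark with that many dots, and push the knob fully back down. Never force the dial round while it is down, and leave the spectacle case where it is.

Things in the scene. Friction and masses are not known exactly. Their poses are not given: they have to be found in the camera images.
- rack: Fixed wooden rack: one lane for five bottles in single file. Origin: lane centre at desk height; x runs from the front (-x, nearer the robot, low lip) to the back (+x, 40 mm high stop). Lane inside 275 x 54 mm; floor 4 mm above the desk; side rails and front lip 10 mm above the desk. Five bottles fit 53 mm apart, at x = -110, -57, -4, 49, 102 mm.
- old_1: Square glass ink bottle with a round black screw cap: body 46 x 46 mm and 40 mm high, cap 29 mm across, 56 mm high in all, about 0.17 kg. Origin at the centre of its underside, z up, x and y square to its flat sides. Old stock: at the start it stands at the back of the rack lane.
- old_2: Square glass ink bottle with a round black screw cap: body 46 x 46 mm and 40 mm high, cap 29 mm across, 56 mm high in all, about 0.17 kg. Origin at the centre of its underside, z up, x and y square to its flat sides. Old stock: at the start it stands in the rack lane in front of old_1, behind the empties.
- new_1: Square glass ink bottle with a round black screw cap: body 46 x 46 mm and 40 mm high, cap 29 mm across, 56 mm high in all, about 0.17 kg. Origin at the centre of its underside, z up, x and y square to its flat sides. New stock: at the start it stands on the desk between tray and dial box. One to three new bottles are there; the others are absent.
- new_2: Square glass ink bottle with a round black screw cap: body 46 x 46 mm and 40 mm high, cap 29 mm across, 56 mm high in all, about 0.17 kg. Origin at the centre of its underside, z up, x and y square to its flat sides. New stock: at the start it stands on the desk between tray and dial box. One to three new bottles are there; the others are absent.
- new_3: Square glass ink bottle with a round black screw cap: body 46 x 46 mm and 40 mm high, cap 29 mm across, 56 mm high in all, about 0.17 kg. Origin at the centre of its underside, z up, x and y square to its flat sides. New stock: at the start it stands on the desk between tray and dial box. One to three new bottles are there; the others are absent.
- empty_1: Empty glass bottle without a cap: clear glass, dark open mouth, body 46 x 46 mm and 37 mm high, bare neck 27 mm across to 50 mm height, about 0.12 kg. Origin at the centre of its underside, z up, x and y square to its sides. At the start it stands in the first (front) place of the rack. One or both empties are there; the other is absent.
- empty_2: Empty glass bottle without a cap: clear glass, dark open mouth, body 46 x 46 mm and 37 mm high, bare neck 27 mm across to 50 mm height, about 0.12 kg. Origin at the centre of its underside, z up, x and y square to its sides. At the start it stands in the second place of the rack. One or both empties are there; the other is absent.
- tray: Fixed low wooden tray for empties, 140 (x) x 78 (y) mm outside, right of the rack; origin at the centre of its underside. Walls 5 mm thick, 12 mm high; floor 5 mm above the desk. Two bottles stand in it at x = -32 and 32 mm.
- dial_box: Fixed dark wooden box, 110 x 112 x 30 mm high; origin at the centre of its underside, x away from the robot. The knob's upright axis is at x = -10, y = 0 mm. On top, 52 mm from that axis, lie five marks of 1 to 5 white dots, 0.45 rad apart; the 3-dot mark is straight along +x, lower ones to its left (+y), higher to its right.
- dial_pull (a joint): Lift of the brass knob, m: 0 pushed fully home (locked), 0.012 pulled up fully. It turns only above about 0.009. It stays at any height where it is left; moving it up or down takes about 3 to 4 N.
- dial (a joint): Turn of the knob, rad, growing clockwise seen from above: the k-dot mark is at (k - 1) x 0.45. Starts at the 2-dot mark. While down, a toothed lock holds it at a mark (0.02 rad play); pushed down close to a mark it centres itself. Stops at -0.1 and 1.9.
- dial_grip (a point): Point on the knob's axis at grip height (58 mm above the desk when home; moves with the knob). x points along the grip bar to its pointer end (white line), z up. The bar is 46 mm long, 14 mm thick (along y), 34 mm high, ends 11 mm above this point, and stands on a round 62 mm wide skirt whose top is 22 mm below this point.
- spectacle_case: Brown leather spectacle case, 58 x 155 x 34 mm, near the robot; leave it.
Not all that is in view belongs to the job. Leave any green or yellow look-alike of the empty_2 alone.

How it is judged:
By the outcome, as a careful person would: the job done as asked, in the order asked, and still so for the second after the job is handed in, with the robot touching nothing.
Of empty_1, empty_2 only 1 to 2 are there at a start; the rules pass over those that are not, and their reading is None.
Of new_1, new_2, new_3 only 1 to 3 are there at a start; the rules pass over those that are not, and their reading is None.
At some moment in a run one of new_1, new_2, new_3 may be knocked a few centimetres aside while the robot is not near it.
Once in a run the grip may slacken for a moment while it holds something.
It also fails if it takes over 210 s, if anything falls off the work surface, if the arm or the gripper's body presses on something with over 40 N, if the wrist force passes 120 N, or if a joint passes its speed limit or range.

## Working session

There is one attempt and no reset: what is moved stays moved. The work goes in short steps, Python scripts to look and compute and a shell command to move; the robot and the scene stay as the last step left them, time stands still between calls to the robot, and variables do not carry over. Pictures are saved under pics/ and viewed, at most 14 in all, crops included, and the job is handed in when it is done.

```bash
ls; mkdir -p pics
cat > h.py <<'E'
from plant import *
import numpy as np, cv2
def snap(n,f):
    im=capture(n); cv2.imwrite(f'pics/{f}.png',im[:,:,::-1]); return im
def KD(c): return np.array([[c['fx'],0,c['cx']],[0,c['fy'],c['cy']],[0,0,1.]]),np.array(c['dist_coeffs'])
def ray(c,uv,z):
    K,D=KD(c); p=cv2.undistortPoints(np.array(uv,float).reshape(-1,1,2),K,D).reshape(-1,2)
    R=np.array(c['R']);t=np.array(c['t']); d=np.c_[p,np.ones(len(p))]@R; o=-R.T@t
    return o+d*((np.array(z)-o[2])/d[:,2])[:,None]
def proj(c,X):
    K,D=KD(c); return cv2.projectPoints(np.array(X,float).reshape(-1,1,3),cv2.Rodrigues(np.array(c['R']))[0],np.array(c['t'],float),K,D)[0].reshape(-1,2)
E
python3 - <<'E'
from h import *
snap('scene','s0');snap('side','d0');snap('wrist','w0')
s=read_state();print(s['time'],s['tcp_pos'],s['orientation'],s['finger_gap'])
for n in('scene','side','wrist'):
    c=calibration(n);print(n,-np.array(c['R']).T@np.array(c['t']),np.array(c['R']).round(2).tolist(),c['fx'])
E
```

```text
pics
0.15 [6.24557636e-01 5.22688202e-05 2.47347516e-01] [-6.18157577e-04  7.07113066e-01  7.07100057e-01 -4.88080005e-04] 0.08541722486288389
scene [-0.25384642 -0.48080707  0.60789505] [[0.45, -0.89, -0.02], [-0.48, -0.22, -0.85], [0.76, 0.39, -0.52]] 496.82910078983906
side [ 0.27554579 -0.90760848  0.74662995] [[0.97, -0.25, 0.01], [-0.16, -0.61, -0.78], [0.2, 0.75, -0.63]] 447.2500516618882
wrist [0.625067   0.0822823  0.37283902] [[1.0, -0.0, -0.0], [0.0, -0.95, 0.32], [-0.0, -0.32, -0.95]] 401.0651910651979
```

View pics/s0.png

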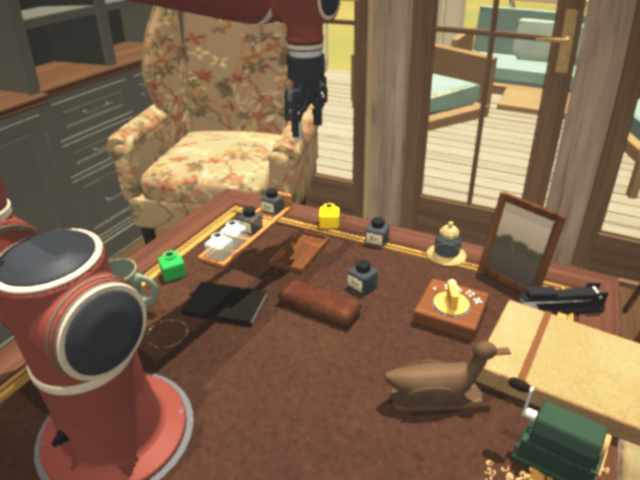

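View pics/d0.png

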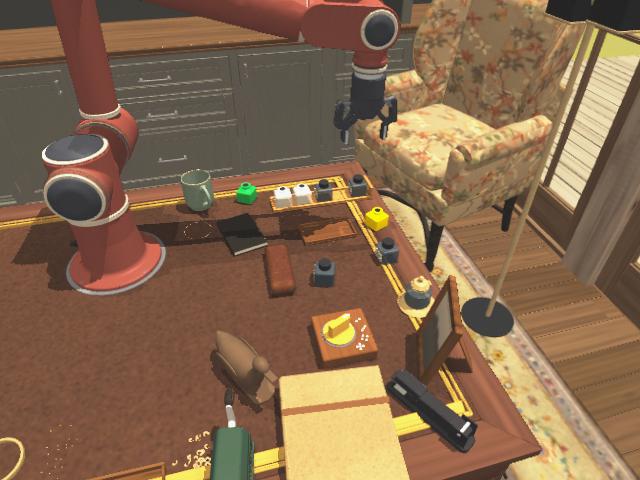

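The scene view shows two white empties at (217,243) and (235,228), and two dark capped bottles at (250,217) and (271,200), all in the rack. New-bottle candidates are at (377,232) and (361,278). The object at (447,240) has a gold top and sits on a saucer. The green (172,265) and yellow (329,216) ones are the look-alikes. In the side view the same objects are the empties at (283,197) and (302,194), the old bottles at (323,190) and (357,186), and the new ones at (387,252) and (324,273). I'll check these in close crops.

Run:
```python
from h import *
d=cv2.imread('pics/d0.png');s=cv2.imread('pics/s0.png')
a=cv2.resize(d[165:365,230:450],None,fx=3.6,fy=3.0,interpolation=cv2.INTER_CUBIC)
cv2.imwrite('pics/c1.png',a[:600,:800])
a=cv2.resize(s[180:345,195:500],None,fx=2.6,fy=3.6,interpolation=cv2.INTER_CUBIC)
cv2.imwrite('pics/c2.png',a[:600,:800])
```

```text
(no output)
```

View pics/c1.png

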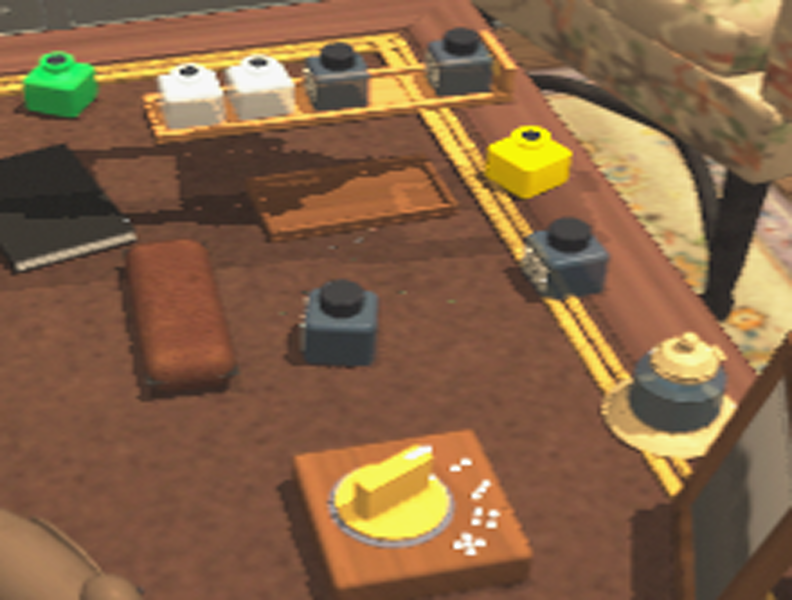

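View pics/c2.png

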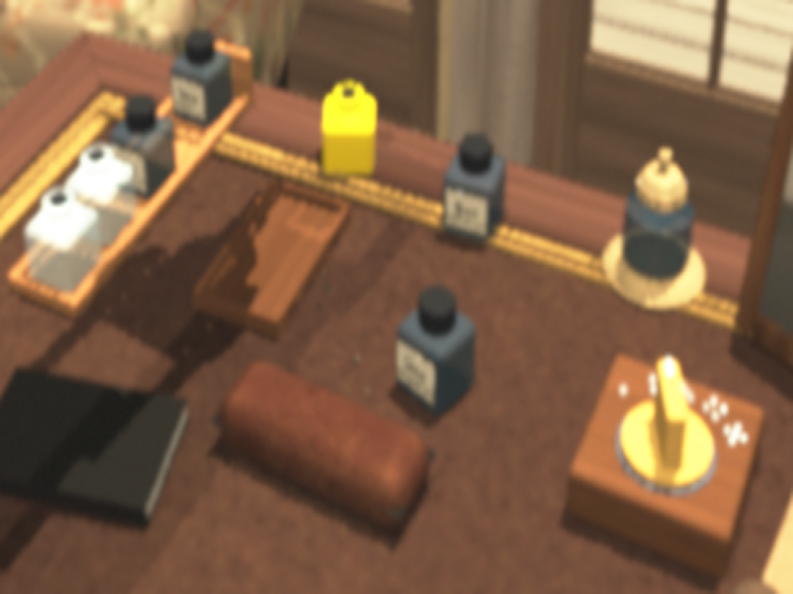

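Run:
```python
from h import *
cs,cd=calibration('scene'),calibration('side')
S=lambda p:(195+p[0]/2.6,180+p[1]/3.6); Dd=lambda p:(230+p[0]/3.6,165+p[1]/3)
pts={'old1':((199,38),(461,38),.060),'old2':((140,107),(337,52),.060),'newB':((476,147),(571,232),.056),'newF':((436,302),(343,293),.056),'e1':((60,197),(188,72),.054),'e2':((97,153),(259,62),.054)}
def tri(a,b):
    out=[]
    for c,uv in((cs,a),(cd,b)):
        P=ray(c,[uv],[0.]);o=-np.array(c['R']).T@np.array(c['t']);d=P[0]-o;out.append((o,d/np.linalg.norm(d)))
    A=sum(np.eye(3)-np.outer(d,d) for o,d in out);B=sum((np.eye(3)-np.outer(d,d))@o for o,d in out)
    return np.linalg.solve(A,B)
for k,(a,b,z) in pts.items(): print(k,ray(cs,[S(a)],[z])[0].round(4),ray(cd,[Dd(b)],[z])[0].round(4),tri(S(a),Dd(b)).round(4))
print('tray',ray(cs,[S(p) for p in((195,305),(275,335),(350,205),(283,180))],[.012]*4).round(4).tolist())
print('trayD',ray(cd,[Dd(p) for p in((248,190),(270,238),(458,207),(432,160))],[.012]*4).round(4).tolist())
print('boxD',ray(cd,[Dd(p) for p in((295,458),(470,432),(530,560),(335,588))],[.03]*4).round(4).tolist())
print('boxS',ray(cs,[S(p) for p in((580,470),(625,356),(762,412),(727,535))],[.03]*4).round(4).tolist())
```

```text
old1 [0.6627 0.1282 0.06  ] [0.6637 0.1257 0.06  ] [0.6652 0.1297 0.058 ]
old2 [0.5574 0.1247 0.06  ] [0.5612 0.1261 0.06  ] [0.5617 0.1281 0.0579]
newB [ 0.6404 -0.1596  0.056 ] [ 0.6447 -0.1615  0.056 ] [ 0.6468 -0.1573  0.0521]
newF [ 0.4746 -0.1921  0.056 ] [ 0.4793 -0.1925  0.056 ] [ 0.48   -0.1896  0.0524]
e1 [0.4457 0.1298 0.054 ] [0.4426 0.1305 0.054 ] [0.442  0.1265 0.0568]
e2 [0.5015 0.1321 0.054 ] [0.4998 0.1335 0.054 ] [0.4991 0.1303 0.0559]
tray [[0.4481, 0.0042, 0.012], [0.4498, -0.068, 0.012], [0.5984, -0.0609, 0.012], [0.6005, 0.0063, 0.012]]
trayD [[0.4597, -0.0016, 0.012], [0.4605, -0.0688, 0.012], [0.6014, -0.0623, 0.012], [0.6037, 0.0066, 0.012]]
boxD [[0.4167, -0.3191, 0.03], [0.5213, -0.3219, 0.03], [0.5177, -0.432, 0.03], [0.4117, -0.4262, 0.03]]
boxS [[0.418, -0.3227, 0.03], [0.5216, -0.3249, 0.03], [0.5159, -0.4274, 0.03], [0.4129, -0.4245, 0.03]]
```

View pics/w0.png

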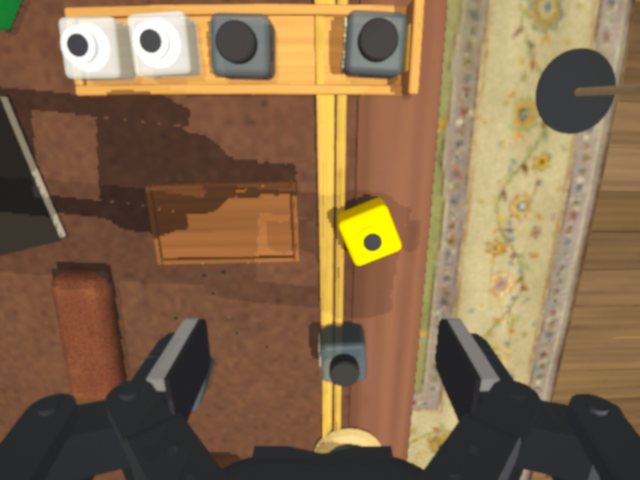

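The wrist view shows empties with mouths at (78,45) and (151,41), and old caps at (236,42) and (378,39). A new bottle is at (344,369), with the tray around (228,222). Both the bottles and the rack look square to the world axes.

Run:
```python
from h import *
c=calibration('wrist')
P={'e1':((78,45),.054),'e2':((151,41),.054),'old2':((236,42),.06),'old1':((378,39),.06),'newB':((344,369),.056),
'railL0':((76,95),.01),'railL1':((408,95),.01),'railU0':((66,9),.01),'railU1':((412,5),.01),'frontlo':((78,90),.01),'stopR_top':((421,95),.04),
'tray0':((147,186),.012),'tray1':((297,182),.012),'tray2':((299,262),.012),'tray3':((158,265),.012)}
for k,(p,z) in P.items(): print(k,ray(c,[p],[z])[0].round(4))
im=cv2.imread('pics/w0.png'); cv2.imwrite('pics/w0c.png',cv2.resize(im[0:275,40:430],(780,550),interpolation=cv2.INTER_CUBIC))
```

```text
e1 [0.443  0.1288 0.054 ]
e2 [0.4989 0.1299 0.054 ]
old2 [0.5629 0.1272 0.06  ]
old1 [0.6643 0.1289 0.06  ]
newB [ 0.6449 -0.1512  0.056 ]
railL0 [0.4093 0.0948 0.01  ]
railL1 [0.698  0.0923 0.01  ]
railU0 [0.4118 0.1634 0.01  ]
railU1 [0.6973 0.1623 0.01  ]
frontlo [0.4118 0.0989 0.01  ]
stopR_top [0.7022 0.0916 0.04  ]
tray0 [0.4635 0.0142 0.012 ]
tray1 [0.6016 0.0173 0.012 ]
tray2 [ 0.6019 -0.0605  0.012 ]
tray3 [ 0.4636 -0.0639  0.012 ]
```

View pics/w0c.png

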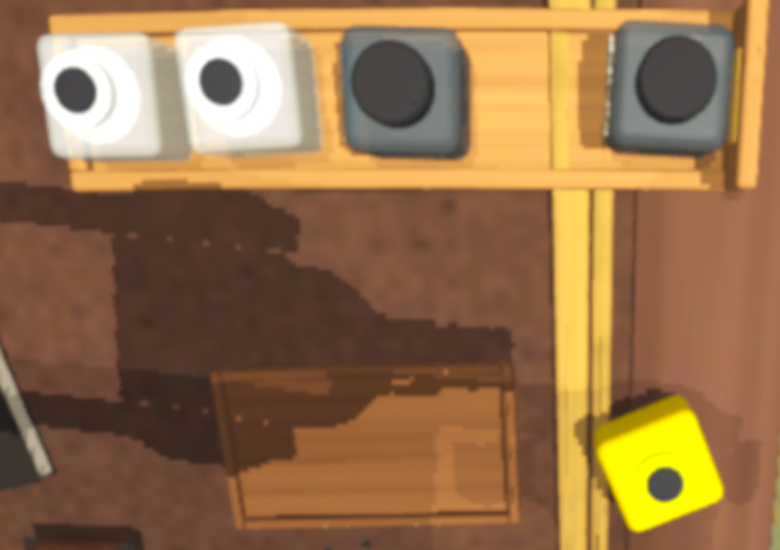

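```bash
python3 -m handwheel '[[0,0,0,0.1208],[0,0,0,0.1208],[0,0,0,0.1208],[0,0,0,0.1208],[0,0,0,0.1208],[0,0,0,0.1208],[0,0,0,0.1208],[0,0,0,0.1208],[0,0,0,0.1208],[0,0,0,0.1208],[0,0,0,0.1208],[0,0,0,0.1208],[0,0,0,0.1212]]' -1 40
python3 -m handwheel '[[-20,-13,9,0],[-20,-13,9,0],[-20,-13,9,0],[-20,-13,9,0],[-20,-13,9,0],[-20,-13,9,0],[-20,-13,9,0],[-20,-13,9,0],[-20,-13,9,0],[-2,-12,9,0],[0,0,0,0],[0,0,0,0]]'
python3 - <<'E'
from h import *
snap('wrist','w1');snap('side','d1')
s=read_state();print(s['time'],s['tcp_pos'],s['orientation'])
E
```

```text
time: 1.23
tcp_pos: [0.6247, 0.0001, 0.2477]
orientation: [-0.0, 1.0, -0.003, -0.0]
ft_force: [-0.2, 0.7, -0.2]
finger_gap: 0.0855
grip_force: 0.0
time: 2.23
tcp_pos: [0.4425, 0.1291, 0.1579]
orientation: [0.0, 1.0, 0.001, -0.0]
ft_force: [0.1, 0.0, -0.0]
finger_gap: 0.0854
grip_force: 0.0
2.3333 [0.44375661 0.12860307 0.15902818] [ 1.14799928e-04  9.99999853e-01 -1.27301749e-04  5.13664384e-04]
```

View pics/w1.png

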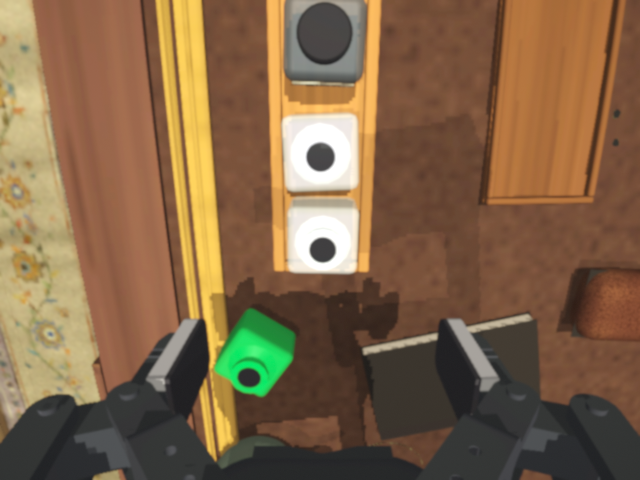

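The empties are square in the lane, with mouths at (322,249) and (320,156). The old_2 cap is at (324,33), the tray's near edge runs along (485,200)–(592,200), and the green decoy is at (250,360).

Run:
```python
from h import *
c=calibration('wrist')
P={'e1':((322,249),.054),'e2':((320,156),.054),'old2':((324,33),.06),'green':((249,377),.05),'railLf':((275,271),.01),'railRf':((368,271),.01),'railLb':((267,3),.01),'railRb':((381,3),.01),'trayfl':((484,203),.012),'trayfr':((594,202),.012),'traybl':((508,0),.012),'traybr':((626,0),.012)}
for k,(p,z) in P.items(): print(k,ray(c,[p],[z])[0].round(4))
```

```text
e1 [0.4439 0.1286 0.054 ]
e2 [0.4999 0.1296 0.054 ]
old2 [0.5628 0.1274 0.06  ]
green [0.3469 0.18   0.05  ]
railLf [0.4108 0.1634 0.01  ]
railRf [0.4108 0.0945 0.01  ]
railLb [0.5881 0.1621 0.01  ]
railRb [0.5881 0.0923 0.01  ]
trayfl [0.4629 0.0149 0.012 ]
trayfr [ 0.4641 -0.0654  0.012 ]
traybl [0.5908 0.0143 0.012 ]
traybr [ 0.594 -0.062  0.012]
```

```bash
python3 -m handwheel '[[0,0,15,0],[0,0,15,0],[0,0,15,0],[0,0,15,0],[0,0,15,0],[0,0,15,0],[0,0,15,0],[0,0,10,0],[0,0,10,0],[0,0,0,0]]'
python3 -m handwheel '[[0,0,0,0],[0,0,0,0],[0,0,0,0],[0,0,0,0],[0,0,0,0],[0,0,0,0],[0,0,0,0],[0,0,0,0]]' 1 60
python3 -m handwheel '[[0,0,-10,0],[0,0,-10,0],[0,0,-10,0],[0,0,-10,0],[0,0,-10,0],[0,0,0,0]]'
```

```text
time: 3.17
tcp_pos: [0.4422, 0.1284, 0.0317]
orientation: [0.0, 1.0, -0.0, -0.002]
ft_force: [-0.5, -0.4, -0.4]
finger_gap: 0.0851
grip_force: 0.0
time: 3.83
tcp_pos: [0.4443, 0.1292, 0.0347]
orientation: [-0.0, 1.0, 0.0, 0.001]
ft_force: [0.0, 0.2, 5.8]
finger_gap: 0.045
grip_force: 63.3
time: 4.33
tcp_pos: [0.4447, 0.1293, 0.0863]
orientation: [-0.0, 1.0, 0.0, 0.002]
ft_force: [0.3, -0.4, -2.1]
finger_gap: 0.0446
grip_force: 62.7
```

```bash
python3 -m handwheel '[[5.7,15.3,0,0],[5.7,15.3,0,0],[5.7,15.3,0,0],[5.7,15.3,0,0],[5.7,15.3,0,0],[5.7,15.3,0,0],[5.7,15.3,0,0],[5.7,15.3,0,0],[5.7,15.3,0,0],[5.7,15.3,0,0],[0,0,0,0],[0,0,0,0]]'
python3 -m handwheel '[[0,0,10,0],[0,0,10,0],[0,0,10,0],[0,0,8,0],[0,0,6,0],[0,0,3,0],[0,0,1.5,0],[0,0,0,0],[0,0,0,0]]'
```

```text
time: 5.33
tcp_pos: [0.4999, -0.0243, 0.0832]
orientation: [-0.0, 1.0, -0.001, -0.0]
ft_force: [0.6, -0.3, -1.0]
finger_gap: 0.0451
grip_force: 62.6
time: 6.08
tcp_pos: [0.4996, -0.0236, 0.0356]
orientation: [-0.0, 1.0, 0.0, -0.001]
ft_force: [-6.3, 2.1, 8.9]
finger_gap: 0.0453
grip_force: 40.5
```

Run:
```python
from h import *
w=snap('wrist','w2');d=snap('side','d2');s=snap('scene','s2')
a=cv2.resize(d[170:290,260:420],(640,480));b=cv2.resize(w,(400,300));e=cv2.resize(s[210:290,240:346],(400,300))
o=np.zeros((480,640+0,3),np.uint8);o[:]=a
cv2.imwrite('pics/v2.png',np.hstack([cv2.resize(a,(400,300)),b])[:,:,::-1]); print(read_state()['tcp_pos'])
```

```text
[ 0.49978193 -0.02367161  0.03570852]
```

View pics/v2.png

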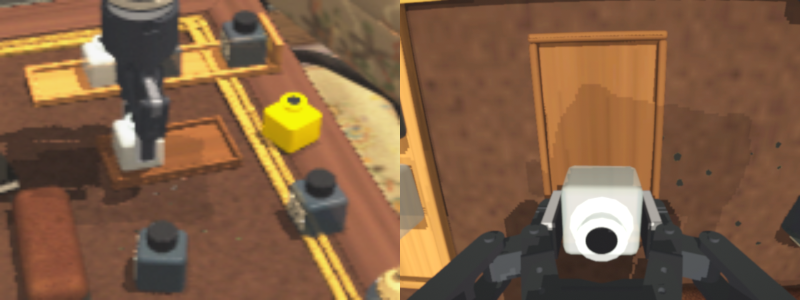

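The side view shows the empty in the left half of the tray, and the wrist view shows it centred between the tray walls. Releasing.

```bash
python3 -m handwheel '[[0,0,0,0],[0,0,0,0],[0,0,0,0],[0,0,0,0],[0,0,0,0],[0,0,0,0]]' -1
python3 -m handwheel '[[0,0,-12,0],[0,0,-12,0],[0,0,-12,0],[0,0,-12,0],[0,0,-12,0],[0,0,-12,0],[0,0,-12,0],[0,0,-10,0],[0,-15.3,-10,0],[0,-15.3,-10,0],[0,-15.3,0,0],[0,-15.3,0,0],[0,-15.3,0,0],[0,-15.3,0,0],[0,-15.3,0,0],[0,-15.3,0,0],[0,-15.3,0,0],[0,-15.3,0,0],[0,0,0,0],[0,0,0,0]]'
python3 - <<'E'
from h import *
w=snap('wrist','w3');d=snap('side','d3');c=calibration('wrist');print(read_state()['tcp_pos'],read_state()['ft_force'])
a=cv2.resize(d[170:290,260:420],(400,300))
cv2.imwrite('pics/v3.png',np.hstack([a,cv2.resize(w,(400,300))])[:,:,::-1])
g=cv2.cvtColor(w,cv2.COLOR_RGB2GRAY); wh=((w.min(2)>170)*255).astype('uint8')
n,l,st,ce=cv2.connectedComponentsWithStats(wh)
for i in range(1,n):
    if st[i,4]>300: print(st[i],ray(c,[ce[i]],[.05])[0].round(4))
E
```

```text
time: 6.73
tcp_pos: [0.4999, -0.024, 0.0347]
orientation: [-0.0, 1.0, -0.0, -0.0]
ft_force: [0.1, 0.3, 0.4]
finger_gap: 0.0858
grip_force: 0.0
time: 8.4
tcp_pos: [0.4999, 0.1293, 0.1491]
orientation: [0.0, 1.0, 0.001, -0.0]
ft_force: [0.2, -0.7, 0.2]
finger_gap: 0.0851
grip_force: 0.0
[0.49997198 0.12855092 0.14897747] [-0.59696953  0.08197415 -0.12685396]
[ 284  213   73   69 4132] [0.5045 0.1293 0.05  ]
[ 526  214   76   66 3795] [ 0.5041 -0.0167  0.05  ]
```

View pics/v3.png

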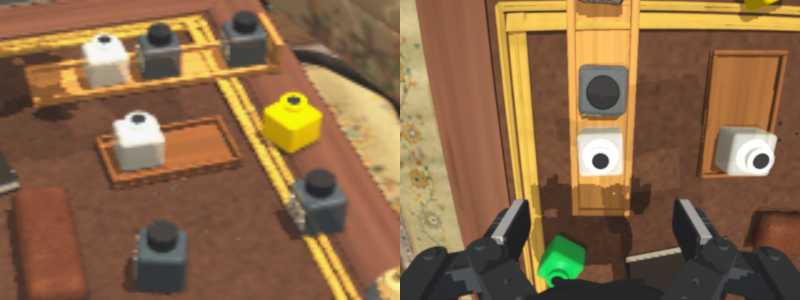

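The first empty stands upright in the tray, and the gripper is over the second.

```bash
python3 -m handwheel '[[0,0,15,0],[0,0,15,0],[0,0,15,0],[0,0,15,0],[0,0,15,0],[0,0,15,0],[0,0,14,0],[0,0,10,0],[0,0,0,0],[0,0,0,0]]'
python3 -m handwheel '[[0,0,0,0],[0,0,0,0],[0,0,0,0],[0,0,0,0],[0,0,0,0],[0,0,0,0],[0,0,0,0],[0,0,0,0]]' 1 60
python3 -m handwheel '[[0,0,-10,0],[0,0,-10,0],[0,0,-10,0],[0,0,-10,0],[0,0,-10,0],[6.5,15.3,0,0],[6.5,15.3,0,0],[6.5,15.3,0,0],[6.5,15.3,0,0],[6.5,15.3,0,0],[6.5,15.3,0,0],[6.5,15.3,0,0],[6.5,15.3,0,0],[6.5,15.3,0,0],[6.5,15.3,0,0],[0,0,0,0],[0,0,0,0]]'
```

```text
time: 9.33
tcp_pos: [0.4997, 0.1285, 0.0345]
orientation: [0.0, 1.0, -0.0, -0.001]
ft_force: [0.1, -0.4, -0.1]
finger_gap: 0.0853
grip_force: 0.0
time: 10.0
tcp_pos: [0.5012, 0.1291, 0.0362]
orientation: [-0.0, 1.0, 0.0, 0.001]
ft_force: [0.4, -0.1, 6.0]
finger_gap: 0.045
grip_force: 62.9
time: 11.42
tcp_pos: [0.5652, -0.0244, 0.0855]
orientation: [-0.0, 1.0, -0.001, 0.0]
ft_force: [0.2, 0.7, -0.7]
finger_gap: 0.045
grip_force: 62.1
```

```bash
python3 -m handwheel '[[0,0,10,0],[0,0,10,0],[0,0,10,0],[0,0,8,0],[0,0,6,0],[0,0,3,0],[0,0,1.5,0],[0,0,0,0],[0,0,0,0]]'
python3 -m handwheel '[[0,0,0,0],[0,0,0,0],[0,0,0,0],[0,0,0,0],[0,0,0,0],[0,0,0,0]]' -1
python3 -m handwheel '[[0,0,-12,0],[0,0,-12,0],[0,0,-12,0],[0,0,-12,0],[0,0,-12,0],[0,0,-12,0],[0,0,-12,0],[0,0,-10,0],[0,-15.3,-10,0],[0,-15.3,-10,0],[0,-15.3,0,0],[0,-15.3,0,0],[0,-15.3,0,0],[0,-15.3,0,0],[0,-15.3,0,0],[0,-15.3,0,0],[0,-15.3,0,0],[0,-14,0,0],[0,0,0,0],[0,0,0,0]]'
python3 - <<'E'
from h import *
w=snap('wrist','w4');d=snap('side','d4');c=calibration('wrist');s=read_state();print(s['time'],s['tcp_pos'],s['ft_force'])
a=cv2.resize(d[170:290,260:420],(400,300))
cv2.imwrite('pics/v4.png',np.hstack([a,cv2.resize(w,(400,300))])[:,:,::-1])
bk=((w.max(2)<60)*255).astype('uint8')
n,l,st,ce=cv2.connectedComponentsWithStats(bk)
for i in range(1,n):
    if 300<st[i,4]<6000: print(st[i],ray(c,[ce[i]],[.06])[0].round(4))
E
```

```text
time: 12.17
tcp_pos: [0.565, -0.0236, 0.0372]
orientation: [-0.0, 1.0, 0.0, -0.001]
ft_force: [-4.3, 1.4, 7.4]
finger_gap: 0.0449
grip_force: 62.9
time: 12.67
tcp_pos: [0.5649, -0.024, 0.0362]
orientation: [-0.0, 1.0, -0.0, -0.0]
ft_force: [-0.6, 1.1, -0.6]
finger_gap: 0.0854
grip_force: 0.0
time: 14.33
tcp_pos: [0.5649, 0.1281, 0.1505]
orientation: [0.0, 1.0, 0.001, -0.0]
ft_force: [0.2, 0.1, 0.1]
finger_gap: 0.0855
grip_force: 0.0
14.4333 [0.56498247 0.12726564 0.15036375] [-0.89128552 -0.14439273 -0.02110525]
[299 233  47  49 642] [0.5688 0.1273 0.06  ]
[368 304  33  38 936] [0.5236 0.0899 0.06  ]
```

View pics/v4.png

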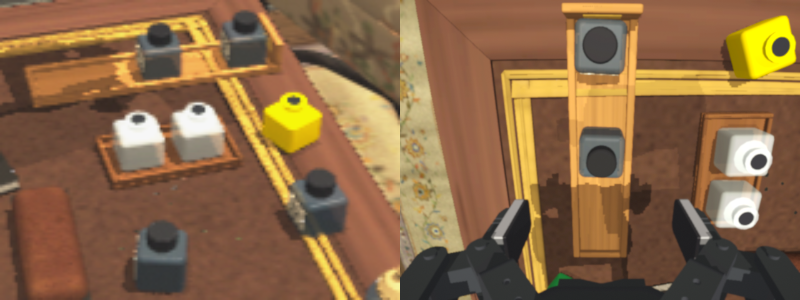

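Both empties stand upright in the tray. Next, old_2 at wrist pixel (322,258).

```bash
python3 -m handwheel '[[-2,0,15,0],[0,0,15,0],[0,0,15,0],[0,0,15,0],[0,0,15,0],[0,0,15,0],[0,0,14,0],[0,0,10,0],[0,0,0,0],[0,0,0,0]]'
python3 -m handwheel '[[0,0,0,0],[0,0,0,0],[0,0,0,0],[0,0,0,0],[0,0,0,0],[0,0,0,0],[0,0,0,0],[0,0,0,0]]' 1 60
python3 -m handwheel '[[0,0,-4,0],[0,0,-4,0],[-10,0,0,0],[-12,0,0,0],[-12,0,0,0],[-12,0,0,0],[-12,0,0,0],[-12,0,0,0],[-12,0,0,0],[-12,0,0,0],[-12,0,0,0],[-12,0,0,0],[0,0,0,0],[0,0,0,0],[0,0,0,0]]'
```

```text
time: 15.27
tcp_pos: [0.5627, 0.1274, 0.0358]
orientation: [0.0, 1.0, -0.0, -0.001]
ft_force: [0.0, -0.1, -0.5]
finger_gap: 0.0852
grip_force: 0.0
time: 15.93
tcp_pos: [0.5642, 0.1279, 0.0378]
orientation: [-0.0, 1.0, 0.0, 0.001]
ft_force: [-1.1, 0.8, 5.7]
finger_gap: 0.0446
grip_force: 62.1
time: 17.18
tcp_pos: [0.4444, 0.1277, 0.044]
orientation: [0.0, 1.0, 0.0, 0.0]
ft_force: [0.2, -0.1, -1.8]
finger_gap: 0.045
grip_force: 61.4
```

```bash
python3 -m handwheel '[[0,0,3,0],[0,0,3,0],[0,0,1.5,0],[0,0,0,0],[0,0,0,0]]'
python3 -m handwheel '[[0,0,0,0],[0,0,0,0],[0,0,0,0],[0,0,0,0],[0,0,0,0],[0,0,0,0]]' -1
python3 -m handwheel '[[0,0,-15,0],[0,0,-15,0],[0,0,-15,0],[0,0,-15,0],[0,0,-15,0],[0,0,-15,0],[0,0,-13,0],[0,0,-10,0],[22,0,0,0],[22,0,0,0],[22,0,0,0],[22,0,0,0],[22,0,0,0],[22,0,0,0],[22,0,0,0],[22,0,0,0],[22,0,0,0],[22,0,0,0],[0,0,0,0],[0,0,0,0]]'
python3 - <<'E'
from h import *
w=snap('wrist','w5');d=snap('side','d5');c=calibration('wrist');s=read_state();print(s['time'],s['tcp_pos'],s['ft_force'])
a=cv2.resize(d[170:290,260:420],(400,300))
cv2.imwrite('pics/v5.png',np.hstack([a,cv2.resize(w,(400,300))])[:,:,::-1])
cd=calibration('side')
print(proj(c,[[.664,.1285,.06]]),proj(cd,[[.4445,.128,.06]]))
E
```

```text
time: 17.6
tcp_pos: [0.4452, 0.1277, 0.0378]
orientation: [0.0, 1.0, -0.0, -0.001]
ft_force: [-5.4, -1.0, 9.0]
finger_gap: 0.0448
grip_force: 62.6
time: 18.1
tcp_pos: [0.4449, 0.1277, 0.0367]
orientation: [0.0, 1.0, -0.0, -0.0]
ft_force: [-0.7, -0.5, 0.3]
finger_gap: 0.0851
grip_force: 0.0
time: 19.77
tcp_pos: [0.6653, 0.1275, 0.149]
orientation: [0.0, 1.0, -0.0, -0.001]
ft_force: [-0.2, 0.0, -0.7]
finger_gap: 0.0849
grip_force: 0.0
19.8667 [0.6641509  0.12774788 0.14920095] [0.12638768 0.16415506 0.22986718]
[[320.63736973 258.32660294]] [[282.95937822 187.58221718]]
```

View pics/v5.png

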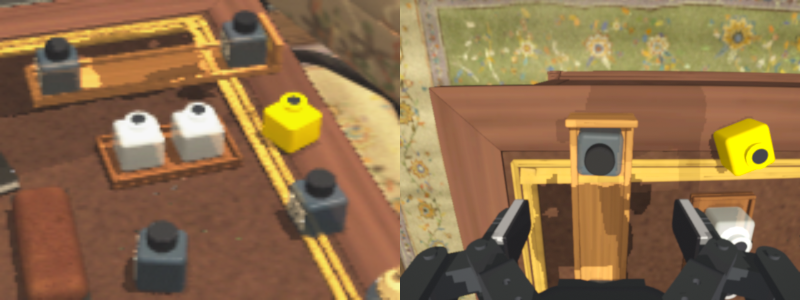

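old_2 is in the front place, with the old_1 cap at wrist (320,254) under the gripper.

```bash
python3 -m handwheel '[[1,0,15,0],[0,0,15,0],[0,0,15,0],[0,0,15,0],[0,0,15,0],[0,0,15,0],[0,0,13,0],[0,0,10,0],[0,0,0,0],[0,0,0,0]]'
python3 -m handwheel '[[0,0,0,0],[0,0,0,0],[0,0,0,0],[0,0,0,0],[0,0,0,0],[0,0,0,0],[0,0,0,0],[0,0,0,0]]' 1 60
python3 -m handwheel '[[0,0,-4,0],[0,0,-4,0],[-10,0,0,0],[-12,0,0,0],[-12,0,0,0],[-12,0,0,0],[-12,0,0,0],[-12,0,0,0],[-12,0,0,0],[-12,0,0,0],[-12,0,0,0],[-12,0,0,0],[-12,0,0,0],[-12,0,0,0],[-12,0,0,0],[-13,0,0,0],[0,0,0,0],[0,0,0,0],[0,0,0,0]]'
```

```text
time: 20.7
tcp_pos: [0.6656, 0.1276, 0.0359]
orientation: [0.0, 1.0, -0.0, -0.001]
ft_force: [-0.1, 0.2, -0.2]
finger_gap: 0.0854
grip_force: 0.0
time: 21.37
tcp_pos: [0.6672, 0.1278, 0.0386]
orientation: [-0.0, 1.0, -0.0, 0.001]
ft_force: [0.8, 0.6, 5.2]
finger_gap: 0.0452
grip_force: 62.6
time: 22.95
tcp_pos: [0.4994, 0.1276, 0.0449]
orientation: [0.0, 1.0, -0.0, 0.0]
ft_force: [-0.0, -0.1, -1.1]
finger_gap: 0.0446
grip_force: 61.9
```

```bash
python3 -m handwheel '[[-0.5,0,3,0],[0,0,3,0],[0,0,1.5,0],[0,0,0,0],[0,0,0,0]]'
python3 -m handwheel '[[0,0,0,0],[0,0,0,0],[0,0,0,0],[0,0,0,0],[0,0,0,0],[0,0,0,0]]' -1
python3 -m handwheel '[[0,0,-15,0],[0,0,-15,0],[0,0,-15,0],[0,0,-15,0],[0,0,-15,0],[0,0,-15,0],[0,0,-15,0],[0,0,-15,0],[0,0,-15,0]]'
python3 -m handwheel '[[0,20,0,0],[0,20,0,0],[0,20,0,0],[0,20,0,0],[0,20,0,0],[0,20,0,0],[0,20,0,0],[0,20,0,0],[-2,20,0,0],[-2,20,0,0],[-2,20,0,0],[-2,20,0,0],[-2,20,0,0],[-2,20,0,0],[-2,20,0,0],[-2,18,0,0],[0,0,0,0],[0,0,0,0]]'
python3 - <<'E'
from h import *
w=snap('wrist','w6');d=snap('side','d6');c=calibration('wrist');s=read_state();print(s['time'],s['tcp_pos'],s['orientation'])
a=cv2.resize(d[170:290,260:420],(300,225))
o=np.zeros((480,800,3),np.uint8);o[:,160:]=w;o[:225,:300]=a
cv2.imwrite('pics/v6.png',o[:,:,::-1])
E
```

```text
time: 23.37
tcp_pos: [0.4993, 0.1277, 0.0385]
orientation: [0.0, 1.0, -0.0, -0.0]
ft_force: [-4.1, -0.4, 8.3]
finger_gap: 0.0447
grip_force: 63.0
time: 23.87
tcp_pos: [0.4984, 0.1277, 0.0371]
orientation: [0.0, 1.0, -0.0, -0.0]
ft_force: [0.8, -0.6, -0.3]
finger_gap: 0.0855
grip_force: 0.0
time: 24.62
tcp_pos: [0.4983, 0.1277, 0.1729]
orientation: [0.0, 1.0, 0.0, -0.0]
ft_force: [0.9, -0.5, 0.1]
finger_gap: 0.0857
grip_force: 0.0
time: 26.12
tcp_pos: [0.4823, -0.1907, 0.1722]
orientation: [-0.0, 1.0, -0.001, -0.0]
ft_force: [-1.3, -0.0, -0.2]
finger_gap: 0.0849
grip_force: 0.0
26.2167 [ 0.48244232 -0.18965161  0.17211497] [-2.95399367e-04  9.99999942e-01  1.30993075e-04 -1.10676521e-04]
```

View pics/v6.png

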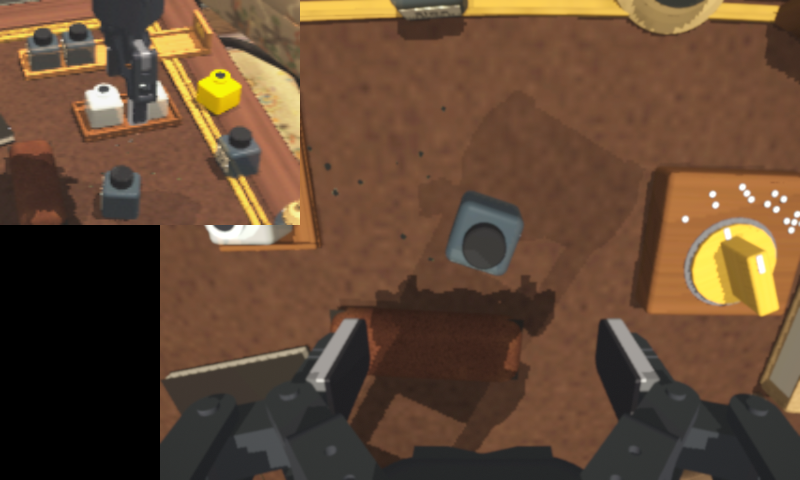

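The inset shows both old bottles in the front two places. The new bottle's cap is at wrist (324,246), and its body is turned by roughly 18° clockwise. The spectacle case is just below it, around (285,345).

Run:
```python
from h import *
c=calibration('wrist');w=cv2.imread('pics/w6.png')[:,:,::-1]
hsv=cv2.cvtColor(w,cv2.COLOR_RGB2HSV)
m=((hsv[...,0]>90)&(hsv[...,0]<125)&(hsv[...,1]>40)).astype('uint8')*255
m[:150]=0;m[300:]=0;m[:,:250]=0;m[:,400:]=0
cn=max(cv2.findContours(m,0,2)[0],key=cv2.contourArea);hull=cv2.convexHull(cn);print(cv2.contourArea(hull))
P=ray(c,hull.reshape(-1,2),[.02]*len(hull))[:,:2]
r=cv2.minAreaRect((P*1000).astype('float32'));print(r)
print('cap',ray(c,[(324,246)],[.056])[0])
print('case',ray(c,[(171,310),(362,312),(363,370)],[.03]*3).round(4).tolist())
print('top corners',ray(c,[(315,192),(363,208),(337,274),(288,262)],[.04,.04,.04,.04]).round(4).tolist())
```

```text
487.0
((481.7064208984375, -173.89382934570312), (8.157228469848633, 42.148712158203125), 72.39684295654297)
cap [ 0.48045742 -0.19084856  0.056     ]
case [[0.4201, -0.0755, 0.03], [0.4188, -0.2195, 0.03], [0.3668, -0.2221, 0.03]]
top corners [[0.5121, -0.185, 0.04], [0.5014, -0.2166, 0.04], [0.4542, -0.2, 0.04], [0.4631, -0.1661, 0.04]]
```

```bash
python3 -m handwheel '[[-2,1,0,0],[0,0,0,0.1],[0,0,0,0.1],[0,0,0,0.11],[0,0,15,0],[0,0,15,0],[0,0,15,0],[0,0,15,0],[0,0,15,0],[0,0,15,0],[0,0,15,0],[0,0,14,0],[0,0,10,0],[0,0,10,0],[0,0,0,0],[0,0,0,0]]'
python3 -m handwheel '[[0,0,0,0],[0,0,0,0],[0,0,0,0],[0,0,0,0],[0,0,0,0],[0,0,0,0],[0,0,0,0],[0,0,0,0]]' 1 60
python3 -m handwheel '[[0,0,-12,0],[0,0,-12,0],[0,0,-12,0],[0,0,-12,0],[0,0,-12,0],[0,0,-12,0],[0,0,-12,0],[0,0,0,-0.1],[0,0,0,-0.1],[0,0,0,-0.11],[0,0,0,0],[0,0,0,0]]'
python3 - <<'E'
from h import *
w=snap('wrist','w7');c=calibration('wrist');s=read_state();print(s['time'],s['tcp_pos'],s['orientation'])
cv2.imwrite('pics/v7.png',w[150:,:,::-1])
E
```

```text
time: 27.55
tcp_pos: [0.4803, -0.1909, 0.033]
orientation: [-0.0, 0.988, -0.154, -0.0]
ft_force: [-0.1, -0.3, 0.5]
finger_gap: 0.0852
grip_force: 0.0
time: 28.22
tcp_pos: [0.4814, -0.1919, 0.0345]
orientation: [0.0, 0.988, -0.154, 0.001]
ft_force: [0.6, 0.1, 5.8]
finger_gap: 0.0447
grip_force: 63.8
time: 29.22
tcp_pos: [0.4805, -0.1913, 0.1178]
orientation: [0.0, 1.0, -0.001, 0.0]
ft_force: [-0.7, -0.3, -1.3]
finger_gap: 0.0451
grip_force: 63.2
29.2667 [ 0.48050897 -0.19129354  0.11768664] [ 3.90067163e-05  9.99999153e-01 -1.29715064e-03  9.61762731e-05]
```

View pics/v7.png

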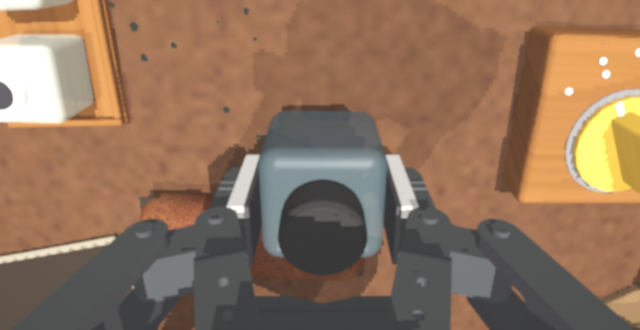

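The bottle is held square to the jaws, with its cap centred at about column 322. Carrying it to the third place; any further checks will be numeric, since only one view is left.

```bash
python3 -m handwheel '[[4.4,-20,0,0],[4.4,-20,0,0],[4.4,-20,0,0],[4.4,-20,0,0],[4.4,-20,0,0],[4.4,-20,0,0],[4.4,-20,0,0],[4.4,-20,0,0],[4.4,-20,0,0],[4.4,-20,0,0],[4.4,-20,0,0],[4.4,-20,0,0],[4.4,-20,0,0],[4.4,-20,0,0],[4.4,-20,0,0],[4.4,-19,0,0],[0,0,0,0],[0,0,0,0],[0,0,0,0]]'
python3 - <<'E'
from h import *
w=snap('wrist','w8');c=calibration('wrist');s=read_state();print(s['time'],s['tcp_pos'],s['orientation'])
# cap edges in columns / rail columns at a few rows
g=w.max(2)
for y in (390,400,410):
    x=np.where(g[y,230:420]<60)[0]+230; print('cap',y,x.min(),x.max())
hsv=cv2.cvtColor(w,cv2.COLOR_RGB2HSV)
for y in (60,100,140,180,220):
    r=np.where((hsv[y,:,0]>10)&(hsv[y,:,0]<22)&(hsv[y,:,2]>140))[0]; print(y,r.min() if len(r) else 0,r.max() if len(r) else 0)
E
```

```text
time: 30.85
tcp_pos: [0.5507, 0.1273, 0.1172]
orientation: [0.0, 1.0, -0.0, -0.0]
ft_force: [0.7, -0.0, -1.8]
finger_gap: 0.0449
grip_force: 63.1
30.9 [0.55067553 0.12707395 0.11717395] [ 2.04880817e-04  9.99999779e-01 -5.90920277e-04 -2.27552479e-04]
cap 390 230 419
cap 400 230 419
cap 410 230 419
60 78 386
100 2 639
140 1 382
180 19 634
220 0 637
```

```bash
python3 -m handwheel '[[0,0,12,0],[0,0,12,0],[0,0,12,0],[0,0,12,0],[0,0,12,0],[0,0,5,0],[0,0,4,0],[0,0,4,0],[0,0,0,0]]'; python3 -m handwheel '[[0,0,3,0],[0,0,2,0],[0,0,1,0],[0,0,0,0],[0,0,0,0]]'
```

```text
time: 31.65
tcp_pos: [0.5506, 0.1277, 0.0436]
orientation: [0.0, 1.0, -0.0, -0.0]
ft_force: [-0.7, 0.6, -1.1]
finger_gap: 0.0446
grip_force: 63.0
time: 32.07
tcp_pos: [0.5511, 0.1277, 0.0386]
orientation: [-0.0, 1.0, 0.0, 0.0]
ft_force: [-0.5, -0.3, -0.9]
finger_gap: 0.0448
grip_force: 63.2
```

```bash
python3 -m handwheel '[[0,0,1,0],[0,0,0.5,0],[0,0,0,0],[0,0,0,0]]'
python3 -m handwheel '[[0,0,0,0],[0,0,0,0],[0,0,0,0],[0,0,0,0],[0,0,0,0],[0,0,0,0]]' -1
python3 -m handwheel '[[0,0,-15,0],[0,0,-15,0],[0,0,-15,0],[0,0,-15,0],[0,0,-15,0],[0,0,-15,0],[0,0,-15,0],[0,0,-15,0],[0,0,-15,0]]'
python3 -m handwheel '[[6.3,19,0,0],[6.3,19,0,0],[6.3,19,0,0],[6.3,19,0,0],[6.3,19,0,0],[6.3,19,0,0],[6.3,19,0,0],[6.3,19,0,0],[6.3,19,0,0],[6.3,19,0,0],[6.3,19,0,0],[6.3,19,0,0],[6.3,19,0,0],[6.3,19,0,0],[6.3,19,0,0],[0,0,0,0],[0,0,0,0]]'
cat > m.py <<'E'
from h import *
def caps(w,c,z,x0=200,x1=440,y0=100,y1=310):
    m=(w.max(2)<62).astype('uint8')*255
    k=np.zeros_like(m);k[y0:y1,x0:x1]=m[y0:y1,x0:x1];k=cv2.morphologyEx(k,cv2.MORPH_OPEN,np.ones((5,5)))
    for q in cv2.findContours(k,0,2)[0]:
        if cv2.contourArea(q)>150:
            e=cv2.minEnclosingCircle(q);print('dark',cv2.boundingRect(q),np.round(e[0],1),round(e[1],1),ray(c,[e[0]],[z])[0].round(4))
E
python3 - <<'E'
from m import *
w=snap('wrist','w9');d=snap('side','d9');c=calibration('wrist');s=read_state();print(s['time'],s['tcp_pos'],s['orientation'])
caps(w,c,.056)
hsv=cv2.cvtColor(w,cv2.COLOR_RGB2HSV)
print('hsv around', [w[y,320].tolist() for y in range(170,300,10)])
print([w[220,x].tolist() for x in range(270,380,8)])
E
```

```text
time: 32.4
tcp_pos: [0.5512, 0.1277, 0.0385]
orientation: [0.0, 1.0, 0.0, -0.0]
ft_force: [-5.9, -0.8, 8.3]
finger_gap: 0.045
grip_force: 64.4
time: 32.9
tcp_pos: [0.5509, 0.1277, 0.0367]
orientation: [0.0, 1.0, -0.0, -0.0]
ft_force: [0.0, -0.6, 0.3]
finger_gap: 0.0852
grip_force: 0.0
time: 33.65
tcp_pos: [0.5508, 0.1277, 0.1724]
orientation: [0.0, 1.0, 0.0, -0.0]
ft_force: [0.3, -0.7, 0.2]
finger_gap: 0.0856
grip_force: 0.0
time: 35.07
tcp_pos: [0.6453, -0.158, 0.1714]
orientation: [-0.0, 1.0, -0.001, -0.0]
ft_force: [0.9, 0.2, 0.4]
finger_gap: 0.0853
grip_force: 0.0
35.1667 [ 0.64510015 -0.15671997  0.17145397] [-3.01533988e-04  9.99999898e-01  1.04755757e-04 -3.20826125e-04]
dark (267, 291, 126, 19) [329.5 305. ] 62.6 [ 0.6013 -0.1617  0.056 ]
dark (308, 218, 30, 11) [322.5 225.5] 14.7 [ 0.6569 -0.157   0.056 ]
hsv around [[133, 88, 62], [136, 91, 66], [108, 77, 64], [57, 63, 66], [108, 121, 124], [40, 39, 39], [63, 61, 58], [62, 60, 57], [63, 61, 58], [69, 68, 67], [124, 85, 60], [101, 69, 50], [104, 71, 51]]
[[180, 138, 65], [179, 136, 64], [163, 126, 65], [103, 114, 114], [106, 117, 116], [64, 70, 71], [40, 39, 40], [41, 40, 40], [77, 86, 88], [105, 116, 115], [106, 112, 106], [175, 133, 63], [175, 133, 61], [175, 133, 61]]
```

Run:
```python
from m import *
w=cv2.imread('pics/w9.png')[:,:,::-1].copy();c=calibration('wrist')
wi=w.astype(int)
def big(m,lo=150,hi=300):
    k=np.zeros(m.shape,np.uint8);k[lo:hi,250:400]=m[lo:hi,250:400]*255;k=cv2.morphologyEx(k,cv2.MORPH_OPEN,np.ones((3,3)))
    return max(cv2.findContours(k,0,2)[0],key=cv2.contourArea)
q=big((wi.max(2)<80)&(wi.max(2)>50)&(wi[...,0]>=wi[...,2])&(wi[...,0]-wi[...,2]<9)); e=cv2.minEnclosingCircle(q);print(cv2.boundingRect(q),e,ray(c,[e[0]],[.056])[0].round(4))
q=big(wi[...,2]-wi[...,0]>=-1);q=cv2.convexHull(q);print(cv2.boundingRect(q),cv2.contourArea(q))
P=ray(c,q.reshape(-1,2),[.04]*len(q))[:,:2]
print(cv2.minAreaRect((P*1000).astype('float32')))
print(cv2.approxPolyDP(q,4,True).reshape(-1,2).tolist())
```

```text
(300, 222, 44, 42) ((321.5, 241.60345458984375), 21.8647403717041) [ 0.6463 -0.1563  0.056 ]
(288, 193, 67, 73) 4372.5
((649.1867065429688, -156.1165313720703), (49.729042053222656, 43.23450469970703), 2.707616090774536)
[[346, 194], [353, 208], [353, 258], [295, 263], [288, 218], [294, 196]]
```

```bash
python3 -m handwheel '[[1,0,0,-0.05],[0,0,15,0],[0,0,15,0],[0,0,15,0],[0,0,15,0],[0,0,15,0],[0,0,15,0],[0,0,15,0],[0,0,14,0],[0,0,10,0],[0,0,9.5,0],[0,0,0,0],[0,0,0,0]]'
python3 -m handwheel '[[0,0,0,0],[0,0,0,0],[0,0,0,0],[0,0,0,0],[0,0,0,0],[0,0,0,0],[0,0,0,0],[0,0,0,0]]' 1 60
python3 -m handwheel '[[0,0,-12,0],[0,0,-12,0],[0,0,-12,0],[0,0,-12,0],[0,0,-12,0],[0,0,-12,0],[0,0,-12,0],[0,0,0,0.05],[0,0,0,0],[0,0,0,0]]'
```

```text
time: 36.25
tcp_pos: [0.6462, -0.1573, 0.0328]
orientation: [-0.0, 1.0, 0.025, -0.0]
ft_force: [0.5, 0.0, 0.0]
finger_gap: 0.0853
grip_force: 0.0
time: 36.92
tcp_pos: [0.6475, -0.1577, 0.0348]
orientation: [0.0, 1.0, 0.025, 0.001]
ft_force: [0.4, 0.7, 5.7]
finger_gap: 0.0442
grip_force: 63.9
time: 37.75
tcp_pos: [0.6464, -0.1573, 0.1178]
orientation: [0.0, 1.0, 0.001, 0.0]
ft_force: [0.4, -0.8, -1.6]
finger_gap: 0.0449
grip_force: 63.3
```

```bash
python3 -m handwheel '[[-2.8,-19,0,0],[-2.8,-19,0,0],[-2.8,-19,0,0],[-2.8,-19,0,0],[-2.8,-19,0,0],[-2.8,-19,0,0],[-2.8,-19,0,0],[-2.8,-19,0,0],[-2.8,-19,0,0],[-2.8,-19,0,0],[-2.8,-19,0,0],[-2.8,-19,0,0],[-2.8,-19,0,0],[-2.8,-19,0,0],[-2.8,-18.5,0,0],[0,0,0,0],[0,0,0,0],[0,0,0,0]]'; python3 -m handwheel '[[0,0,12,0],[0,0,12,0],[0,0,12,0],[0,0,12,0],[0,0,8,0],[0,0,0,0],[0,0,0,0]]'
```

```text
time: 39.25
tcp_pos: [0.6041, 0.1268, 0.1169]
orientation: [0.0, 1.0, 0.0, -0.0]
ft_force: [-0.2, -0.3, -1.6]
finger_gap: 0.0448
grip_force: 63.2
time: 39.83
tcp_pos: [0.6037, 0.127, 0.06]
orientation: [0.0, 1.0, -0.0, -0.001]
ft_force: [0.3, -1.0, -0.8]
finger_gap: 0.0446
grip_force: 63.2
```

Lower it the rest of the way, release and rise. Then go over the dial box, approaching from above, and measure the knob.

```bash
python3 -m handwheel '[[0,0,8,0],[0,0,6,0],[0,0,4,0],[0,0,3,0],[0,0,1.5,0],[0,0,0,0],[0,0,0,0]]'
python3 -m handwheel '[[0,0,0,0],[0,0,0,0],[0,0,0,0],[0,0,0,0],[0,0,0,0],[0,0,0,0]]' -1
python3 -m handwheel '[[0,0,-15,0],[0,0,-15,0],[0,0,-15,0],[0,0,-15,0],[0,0,-15,0],[0,0,-15,0],[0,0,-15,0],[0,0,-15,0],[0,0,-15,0]]'
python3 - <<'E'
from m import *
w=snap('wrist','w10');snap('side','d10');snap('scene','s10');c=calibration('wrist');s=read_state();print(s['time'],s['tcp_pos'],s['orientation'])
wi=w.astype(int)
k=((wi.max(2)<80)&(wi.max(2)>45)&(abs(wi[...,0]-wi[...,2])<9)).astype('uint8')*255
k[:, :270]=0;k[:,380:]=0;k=cv2.morphologyEx(k,cv2.MORPH_OPEN,np.ones((3,3)))
for q in cv2.findContours(k,0,2)[0]:
    if cv2.contourArea(q)>200: e=cv2.minEnclosingCircle(q);print(cv2.boundingRect(q),ray(c,[e[0]],[.06])[0].round(4))
E
```

```text
time: 40.42
tcp_pos: [0.6046, 0.1272, 0.039]
orientation: [-0.0, 1.0, -0.0, 0.0]
ft_force: [-0.4, 0.1, -0.8]
finger_gap: 0.0447
grip_force: 63.3
time: 40.92
tcp_pos: [0.6045, 0.1272, 0.0389]
orientation: [-0.0, 1.0, 0.0, 0.0]
ft_force: [0.3, -1.2, 0.1]
finger_gap: 0.0856
grip_force: 0.0
time: 41.67
tcp_pos: [0.6043, 0.1272, 0.1745]
orientation: [0.0, 1.0, -0.0, 0.0]
ft_force: [0.8, 0.2, -0.1]
finger_gap: 0.0848
grip_force: 0.0
41.8167 [0.60530648 0.12728842 0.175313  ] [-1.43742888e-04  9.99998697e-01  5.37218728e-06  1.60795963e-03]
(298, 268, 48, 11) [0.5836 0.1277 0.06  ]
(301, 224, 44, 46) [0.6042 0.1271 0.06  ]
(297, 198, 51, 6) [0.6329 0.1273 0.06  ]
```

Run:
```python
from h import *
cs,cd=calibration('scene'),calibration('side')
def tri(a,b):
    K,D=KD(cs);p=cv2.undistortPoints(np.array([[a]],float),K,D).reshape(2,1)
    K,D=KD(cd);q=cv2.undistortPoints(np.array([[b]],float),K,D).reshape(2,1)
    X=cv2.triangulatePoints(np.c_[cs['R'],cs['t']],np.c_[cd['R'],cd['t']],p,q);return (X[:3]/X[3]).ravel().round(3)
print('parcel',tri((507,303),(380,367)),tri((475,385),(280,378)))
print('frame top L',tri((502,195),(453,280)),'top R',tri((563,212),(460,300)))
print('frame bot',tri((480,275),(408,375)))
print('duck head',tri((485,350),(262,365)))
```

```text
parcel [ 0.512 -0.463  0.026] [ 0.321 -0.443  0.01 ]
frame top L [ 0.664 -0.406  0.163] top R [ 0.609 -0.509  0.2  ]
frame bot [ 0.599 -0.425 -0.022]
duck head [ 0.297 -0.454  0.098]
```

```bash
python3 -m handwheel '[[-5.7,19.3,0,0],[-5.7,19.3,0,0],[-5.7,19.3,0,0],[-5.7,19.3,0,0],[-5.7,19.3,0,0],[-5.7,19.3,0,0],[-5.7,19.3,0,0],[-5.7,19.3,0,0],[-5.7,19.3,0,0],[-5.7,19.3,0,0],[-5.7,19.3,0,0],[-5.7,19.3,0,0],[-5.7,19.3,0,0]]'
python3 -m handwheel '[[-5.7,19.3,0,0],[-5.7,19.3,0,0],[-5.7,19.3,0,0],[-5.7,19.3,0,0],[-5.7,19.3,0,0],[-5.7,19.3,0,0],[-5.7,19.3,0,0],[-5.7,19.3,0,0],[-5.7,19.3,0,0],[-5.7,19.3,0,0],[-5.7,19.3,0,0],[-5.7,19.3,0,0],[-5.7,19.3,0,0],[0,0,0,0],[0,0,0,0]]'
python3 - <<'E'
from m import *
w=snap('wrist','w11');snap('side','d11');c=calibration('wrist');s=read_state();print(s['time'],s['tcp_pos'],s['q'])
hsv=cv2.cvtColor(w,cv2.COLOR_RGB2HSV)
y=((hsv[...,0]>20)&(hsv[...,0]<35)&(hsv[...,1]>120)&(hsv[...,2]>120)).astype('uint8')*255;y[330:]=0
q=max(cv2.findContours(y,0,2)[0],key=cv2.contourArea);print('brass',cv2.boundingRect(q),cv2.fitEllipse(q))
wm=((w.min(2)>190)).astype('uint8')*255
n,l,st,ce=cv2.connectedComponentsWithStats(wm)
for i in range(1,n):
    if st[i,4]>8: print(st[i].tolist(),ce[i].round(1),ray(c,[ce[i]],[.03])[0].round(4))
cv2.imwrite('pics/v11.png',w[:,:,::-1])
E
```

```text
time: 42.9
tcp_pos: [0.5291, -0.1243, 0.1719]
orientation: [-0.0, 1.0, 0.0, -0.001]
ft_force: [-0.5, -0.5, 0.4]
finger_gap: 0.0854
grip_force: 0.0
time: 44.15
tcp_pos: [0.4554, -0.3746, 0.1721]
orientation: [-0.001, 1.0, -0.001, -0.001]
ft_force: [-0.7, 0.5, 0.8]
finger_gap: 0.0852
grip_force: 0.0
44.25 [ 0.45596344 -0.37363415  0.17260854] [-8.12872778e-01  2.82903699e-02  1.76708910e+00  4.24161115e-04
  1.34826722e+00  7.57670009e-01]
brass (275, 185, 89, 95) ((320.08782958984375, 230.61865234375), (87.47967529296875, 87.77716064453125), 173.22731018066406)
[492, 86, 27, 16, 91] [504.9  93.4] [ 0.5477 -0.49    0.03  ]
[312, 142, 6, 6, 32] [314.5 144.5] [ 0.5149 -0.3685  0.03  ]
[281, 149, 6, 8, 37] [283.4 152.6] [ 0.5097 -0.348   0.03  ]
[318, 149, 6, 6, 33] [320.6 151.4] [ 0.5105 -0.3725  0.03  ]
[350, 149, 6, 6, 32] [352.5 151.5] [ 0.5104 -0.3935  0.03  ]
[324, 155, 7, 7, 34] [326.9 158. ] [ 0.5062 -0.3766  0.03  ]
[361, 155, 6, 6, 32] [363.5 157.5] [ 0.5065 -0.4008  0.03  ]
[286, 161, 7, 7, 40] [288.9 164.2] [ 0.5021 -0.3514  0.03  ]
[344, 160, 6, 7, 33] [346.3 162.9] [ 0.503  -0.3895  0.03  ]
[459, 160, 5, 3, 11] [461.3 160.9] [ 0.5046 -0.4661  0.03  ]
[355, 166, 6, 6, 31] [357.5 168.6] [ 0.4992 -0.397   0.03  ]
[380, 171, 6, 6, 29] [382.4 173.7] [ 0.4958 -0.4138  0.03  ]
[256, 177, 7, 7, 37] [259.2 179.8] [ 0.4918 -0.3312  0.03  ]
[370, 179, 6, 6, 29] [372.3 181.4] [ 0.4906 -0.4072  0.03  ]
[378, 180, 6, 6, 30] [380.6 182.6] [ 0.4898 -0.4129  0.03  ]
[387, 181, 6, 6, 29] [389.4 183.7] [ 0.4891 -0.4188  0.03  ]
[298, 189, 10, 12, 72] [302.4 194.4] [ 0.4817 -0.3601  0.03  ]
[377, 189, 6, 6, 30] [379.4 191.4] [ 0.4838 -0.4123  0.03  ]
[301, 213, 14, 20, 136] [307.3 222.6] [ 0.4618 -0.3632  0.03  ]
[156, 379, 8, 4, 29] [159.6 380.6] [ 0.3282 -0.241   0.03  ]
[482, 379, 4, 4, 16] [483.5 380.5] [ 0.3286 -0.5047  0.03  ]
```

Numeric dot groups on the box: 1 dot at (.492,-.331), 2 at (.506,-.350), 3 at (.511,-.373), 4 at (.505,-.395) and 5 at (.490,-.413). Their common axis is (.4585,-.3713), with the box yawed -0.024. Now gripping the bar.

```bash
python3 -m handwheel '[[2.5,-2.3,0,0],[0,0,0,-0.1065],[0,0,0,-0.1065],[0,0,0,-0.1065],[0,0,0,-0.1065],[0,0,14,0],[0,0,14,0],[0,0,14,0],[0,0,14,0],[0,0,14,0],[0,0,14,0],[0,0,10,0],[0,0,10,0],[0,0,8,0],[0,0,0,0],[0,0,0,0]]' 0 40
python3 - <<'E'
from m import *
s=read_state();print(s['tcp_pos'],s['orientation'],s.get('tip_extent'),s['ft_force'])
w=snap('wrist','w12');c=calibration('wrist')
wm=((w.min(2)>190)).astype('uint8')*255
n,l,st,ce=cv2.connectedComponentsWithStats(wm)
for i in range(1,n):
    if st[i,4]>25: print(st[i].tolist(),ce[i].round(1))
hsv=cv2.cvtColor(w,cv2.COLOR_RGB2HSV)
for y in range(240,480,20):
    r=np.where((hsv[y,:,0]>18)&(hsv[y,:,0]<35)&(hsv[y,:,1]>120)&(hsv[y,:,2]>110))[0]; print(y,(r.min(),r.max()) if len(r) else 0,end='; ')
E
```

```text
time: 45.58
tcp_pos: [0.4586, -0.3723, 0.0614]
orientation: [-0.0, 0.977, 0.211, -0.0]
ft_force: [-0.2, -0.8, 0.6]
finger_gap: 0.0427
grip_force: 0.0
[ 0.4586325  -0.37226783  0.06144288] [-2.31381752e-04  9.77415652e-01  2.11325747e-01 -1.31893452e-04] None [-0.18275342 -0.78746633  0.59507555]
[316, 174, 11, 10, 82] [321.2 178.7]
[369, 184, 10, 10, 83] [373.5 188.3]
[317, 195, 10, 10, 77] [321.2 199.7]
[260, 197, 10, 11, 87] [264.4 202.2]
[373, 198, 10, 10, 79] [377.8 202.4]
[378, 212, 10, 9, 74] [382.2 215.9]
[419, 219, 9, 9, 71] [422.9 223.1]
[622, 229, 18, 9, 129] [630.9 232.9]
[402, 231, 9, 10, 75] [406.  235.3]
[430, 234, 10, 10, 75] [434.4 238.5]
[318, 245, 9, 20, 169] [321.9 254.7]
[413, 246, 10, 10, 72] [417.5 250.4]
[444, 269, 9, 9, 64] [447.9 272.7]
[424, 273, 10, 9, 66] [428.4 276.7]
[435, 279, 10, 9, 66] [439.5 283.3]
[446, 286, 9, 9, 65] [450.2 290.1]
[543, 289, 23, 17, 104] [554.9 298. ]
[427, 290, 9, 9, 66] [431.1 294. ]
[316, 303, 11, 34, 340] [321.4 319.7]
240 0; 260 (np.int64(273), np.int64(370)); 280 (np.int64(256), np.int64(385)); 300 (np.int64(250), np.int64(392)); 320 (np.int64(269), np.int64(376)); 340 (np.int64(269), np.int64(375)); 360 (np.int64(278), np.int64(363)); 380 (np.int64(302), np.int64(339)); 400 (np.int64(302), np.int64(338)); 420 0; 440 0; 460 0;
```

The pointer, its line and the 2-dot mark all lie at column ~321, so the jaws are aligned and centred. Closing and pulling up.

```bash
python3 -m handwheel '[[0,0,0,0],[0,0,0,0],[0,0,0,0],[0,0,0,0],[0,0,0,0],[0,0,0,0],[0,0,0,0]]' 1 50
python3 -m handwheel '[[0,0,-2,0],[0,0,-2,0],[0,0,-2,0],[0,0,-2,0],[0,0,-2,0],[0,0,-2,0],[0,0,-2,0],[0,0,0,0],[0,0,0,0]]'
```

```text
time: 46.22
tcp_pos: [0.4589, -0.3721, 0.063]
orientation: [-0.0, 0.977, 0.211, 0.0]
ft_force: [-1.7, 4.0, 6.5]
finger_gap: 0.0128
grip_force: 51.6
time: 46.97
tcp_pos: [0.4586, -0.372, 0.0752]
orientation: [-0.0, 0.977, 0.211, 0.0]
ft_force: [4.0, 0.2, -9.1]
finger_gap: 0.0127
grip_force: 50.8
```

```bash
python3 -m handwheel '[[0,0,1,0],[0,0,0,0.05],[0,0,0,0.05],[0,0,0,0]]'
python3 - <<'E'
from h import *
s=read_state();print(s['tcp_pos'],s['ft_force'],s['moment'],s['orientation'])
E
```

```text
time: 47.3
tcp_pos: [0.4587, -0.3722, 0.0751]
orientation: [-0.0, 0.987, 0.162, -0.0]
ft_force: [1.5, 1.6, -3.9]
finger_gap: 0.0133
grip_force: 51.5
[ 0.45870248 -0.37216358  0.07507498] [ 1.52230609  1.64670051 -3.92627474] [ 0.25120178 -0.38327819 -0.05607515] [-2.41347475e-04  9.86804401e-01  1.61916682e-01 -6.87081780e-05]
```

```bash
python3 -m handwheel '[[0,0,0,0.1],[0,0,0,0.1],[0,0,0,0.1],[0,0,0,0.1],[0,0,0,0.1],[0,0,0,0.1],[0,0,0,0.1],[0,0,0,0.1],[0,0,0,0],[0,0,0,0]]'
python3 - <<'E'
from m import *
s=read_state();print(s['tcp_pos'],s['orientation'],s['moment'],s['ft_force'])
w=snap('wrist','w13');c=calibration('wrist');ax=np.array([.4585,-.3718])
wm=((w.min(2)>190)).astype('uint8')*255
n,l,st,ce=cv2.connectedComponentsWithStats(wm)
for i in range(1,n):
    if st[i,4]>25 and 230<ce[i][0]<450: print(st[i].tolist(),ce[i].round(1),ray(c,[ce[i]],[.03])[0].round(4))
E
```

```text
time: 48.13
tcp_pos: [0.4585, -0.3727, 0.0751]
orientation: [0.0, 0.972, -0.233, -0.0]
ft_force: [0.6, -0.4, -3.4]
finger_gap: 0.0131
grip_force: 51.5
[ 0.45850217 -0.37273048  0.07507109] [ 4.85891610e-04  9.72445318e-01 -2.33130539e-01 -1.37627077e-04] [-0.21736153 -0.0905015   0.03212554] [ 0.5729839  -0.41301891 -3.37156302]
[308, 170, 9, 9, 67] [312.1 173.9] [ 0.5099 -0.3941  0.03  ]
[328, 170, 9, 9, 68] [332.  173.9] [ 0.506  -0.4017  0.03  ]
[366, 179, 9, 9, 67] [370.3 183. ] [ 0.4951 -0.4146  0.03  ]
[252, 187, 9, 9, 66] [256.3 190.9] [ 0.5143 -0.3693  0.03  ]
[384, 187, 9, 10, 66] [387.6 191.5] [ 0.4884 -0.4197  0.03  ]
[308, 189, 9, 10, 68] [312.2 193.3] [ 0.5024 -0.3903  0.03  ]
[328, 189, 9, 10, 66] [331.9 193.4] [ 0.4985 -0.3978  0.03  ]
[265, 191, 10, 10, 69] [269.5 195.6] [ 0.51   -0.3734  0.03  ]
[370, 192, 10, 9, 66] [374.4 195.9] [ 0.4892 -0.4138  0.03  ]
[279, 196, 9, 9, 65] [282.8 200. ] [ 0.5056 -0.3776  0.03  ]
[357, 196, 9, 9, 65] [361.1 200.1] [ 0.4901 -0.4078  0.03  ]
[374, 205, 9, 9, 64] [378.3 208.5] [ 0.4833 -0.4129  0.03  ]
[234, 229, 9, 9, 62] [237.7 233.3] [ 0.5015 -0.3523  0.03  ]
[318, 245, 9, 19, 164] [321.9 253.9] [ 0.4756 -0.3814  0.03  ]
[317, 302, 10, 33, 327] [321.5 318. ] [ 0.4465 -0.3663  0.03  ]
[288, 352, 8, 4, 28] [291.7 353.3] [ 0.4354 -0.3439  0.03  ]
[349, 352, 12, 6, 46] [353.2 353.8] [ 0.4212 -0.3711  0.03  ]
```

The pointer line (column 322) is centred on the 4-dot mark (columns 312 and 332). Pushing home.

```bash
python3 -m handwheel '[[0,0,2,0],[0,0,2,0],[0,0,2,0],[0,0,2,0],[0,0,2,0],[0,0,2,0],[0,0,1,0],[0,0,0,0]]'; python3 -m handwheel '[[0,0,1,0],[0,0,1,0],[0,0,1,0],[0,0,0,0],[0,0,0,0]]'
```

```text
time: 48.85
tcp_pos: [0.4588, -0.3728, 0.0629]
orientation: [0.0, 0.972, -0.235, -0.0]
ft_force: [-5.0, 0.7, 7.0]
finger_gap: 0.0125
grip_force: 53.2
time: 49.27
tcp_pos: [0.4591, -0.3731, 0.0628]
orientation: [0.0, 0.972, -0.235, -0.0]
ft_force: [-9.0, 4.9, 21.0]
finger_gap: 0.0129
grip_force: 55.2
```

```bash
python3 -m handwheel '[[0,0,0,0],[0,0,0,0],[0,0,0,0],[0,0,0,0],[0,0,0,0],[0,0,-1.5,0],[0,0,0,0],[0,0,0,0]]' 0
python3 - <<'E'
from m import *
s=read_state();print(s['tcp_pos'],s['orientation'],s['ft_force'])
w=snap('wrist','w14');c=calibration('wrist')
n,l,st,ce=cv2.connectedComponentsWithStats(((w.min(2)>190)).astype('uint8')*255)
for i in range(1,n):
    if st[i,4]>25 and 230<ce[i][0]<450: print(st[i].tolist(),ce[i].round(1))
E
```

```text
time: 49.93
tcp_pos: [0.4587, -0.3723, 0.0603]
orientation: [0.0, 0.972, -0.235, 0.0]
ft_force: [0.5, -0.7, -0.4]
finger_gap: 0.0429
grip_force: 0.0
[ 0.45874583 -0.37233617  0.06028769] [ 1.46784244e-05  9.72042361e-01 -2.34805542e-01  7.05386967e-05] [ 0.50590129 -0.69851729 -0.42513872]
[308, 175, 10, 11, 79] [312.4 180.1]
[329, 175, 10, 11, 80] [333.7 180.1]
[371, 185, 10, 10, 81] [375.7 189.7]
[247, 194, 10, 10, 76] [251.5 198.7]
[390, 194, 10, 10, 79] [394.4 198.8]
[308, 197, 10, 10, 78] [312.4 201.1]
[329, 197, 10, 10, 78] [333.6 201.1]
[261, 199, 10, 10, 78] [265.8 203.6]
[376, 199, 9, 10, 76] [380.  203.6]
[276, 204, 10, 10, 76] [280.2 208.3]
[361, 204, 10, 10, 78] [365.8 208.4]
[380, 213, 10, 10, 77] [384.3 217.4]
[227, 240, 10, 10, 72] [231.6 244.3]
[319, 247, 9, 19, 167] [323. 256.]
[318, 306, 11, 34, 360] [323.  322.1]
```

```bash
python3 -m handwheel '[[0,0,-12,0],[0,0,-12,0],[0,0,-12,0],[0,0,-12,0],[0,0,-12,0],[0,0,-12,0],[0,0,-12,0],[0,0,-12,0],[0,0,-12,0],[0,0,-12,0],[-3,-15,-5,0],[-3,-15,-5,0],[-3,-15,-5,0],[-3,-15,-5,0],[-3,-15,-5,0],[-3,-15,-5,0],[0,0,0,0],[0,0,0,0]]' -1
python3 - <<'E'
from m import *
s=read_state();print(s['time'],s['tcp_pos'])
d=snap('side','d15');snap('wrist','w15')
sc=snap('scene','s15')
a=cv2.resize(d[165:365,235:435],(400,600),interpolation=cv2.INTER_CUBIC);b=cv2.resize(sc[185:345,200:500],(400,300),interpolation=cv2.INTER_CUBIC)
o=np.zeros((600,800,3),np.uint8);o[:,:400]=a;o[:300,400:]=b
o[300:,400:]=cv2.resize(cv2.imread('pics/w15.png')[:,:,::-1],(400,300))
cv2.imwrite('pics/v15.png',o[:,:,::-1])
E
```

```text
time: 51.48
tcp_pos: [0.4842, -0.2827, 0.2105]
orientation: [0.0, 0.972, -0.234, 0.0]
ft_force: [0.0, -0.8, 0.3]
finger_gap: 0.0847
grip_force: 0.0
51.4833 [ 0.48421708 -0.28267209  0.21054398]
```

View pics/v15.png

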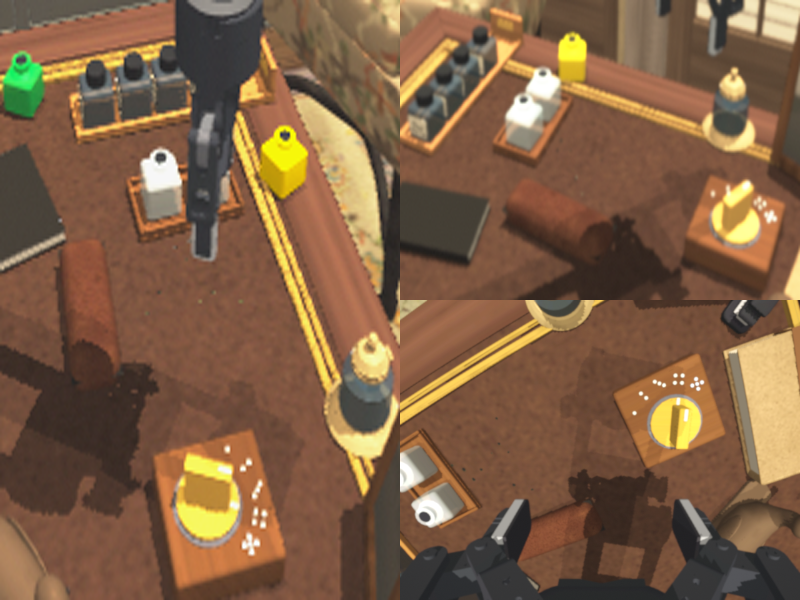

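The final view shows four capped bottles in the front four places of the lane and both empties upright in the tray. The pointer is on the 4-dot mark with the knob down: at the end of the push the gripper was back at its original grip height, against a 21 N stop.

```bash
python3 -c "
from plant import *
print(close_job())"
```

```text
the job is handed in; nothing more can be done
None
```

The job is handed in: both empties stand in the tray, the two old bottles are in the front two places with the two new ones behind them, and the dial is pushed down on 4, though the hand-in returned no verdict.

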